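# Load a cell into the guarded test box

## Task

Slide the guard door of the cell test box fully open; then take the battery cell out of its rack by its ends, lay it on the rubber pad and let go of it so that you can take it again across its sides. Lay it in the cradle inside the test box, between the two end posts (either end may go to either post), let go, and then slide the guard door fully shut. Leave the tin, the screwdriver and the loupe where they are.

Things in the scene. Friction and masses are not known exactly. Their poses are not given: they have to be found in the camera images.
- guard_door (a joint): Travel of the test box's guard door, m: 0 fully shut (over the chamber), 0.115 fully open (over the electronics); opens toward the box's -y (right, seen from the robot). Friction 1.5 N plus 6 N per m/s; stays where left; starts 0 to 30 mm ajar. L-shaped clear panel, 120 mm long in y: flat top 63 mm above the bench over the box's whole depth, an apron down the front.
- door_grip (a point): Point in the door's handle, a black upright fin on top of the door: 44 mm along the box's x, 12 mm thick along the box's y (the way the door slides), foot plate 66 mm and top 92 mm above the bench; this point is 80 mm above the bench. Moves with the door; its axes are the box's. Pinch it from above across its 12 mm.
- test_box: Grey box fixed on the bench, 158 mm deep (x), 256 mm long (y), 54 mm high (rear track 67). Origin at the centre of its underside; front (-x, display) faces the robot within 0.25 rad. Right half (-y): closed electronics. Left half (+y): chamber, open on top once the door is open, inside x -69 to 69, y 14 to 122 mm, floor 8 mm up, walls 54 mm high (front 26).
- cradle (a point): Centre of the bed of the black cradle in the chamber: box x 0, y +68 mm, 14 mm above the bench; axes are the box's. The cell lies on it along y. End posts 22 mm wide, 20 mm above the bed, leave 60 mm in y; lips 3 mm high near the posts leave 23 mm in x. The bed's middle 40 mm has no lips: fingers closing along x may go down beside the cell to 1 mm above the bed.
- cell: The battery cell (AA size), 50 mm long along its x, 15 mm across its y, 15 mm high; it lies on the bench like a bar and does not roll; 17 to 34 g. Origin at the centre of its underside. It starts in one channel of the rack, its x along the rack's x.
- rack: Grey rack fixed on the bench, 44 (x) by 72 (y) mm, 30 mm high; two channels along x, 18 mm wide, at y +15 (holds the cell) and -15 mm (empty), floor 14 mm above the bench. Walls as high as the cell cover its sides; its ends stand 3 mm proud, so it can be taken only by its ends, fingers closing along x. Origin at the centre of its underside.
- rest_pad: Dark rubber pad fixed on the bench, 90 x 90 x 3 mm; origin at the centre of its underside, so its top is 3 mm above the bench. The rack and the pad may stand in each other's place.
- rosin_tin: Small round tin, 45 mm across, 18 mm high, loose bystander; origin at the centre of its underside.
- screwdriver: Screwdriver lying on the bench in front of the test box, 150 x 17 x 19 mm, long along its x, loose bystander; origin at the centre of its underside.
- loupe: Black watchmaker's loupe standing on the bench behind the work, 38 mm across, 31 mm high, loose bystander; origin at the centre of its underside.
Not all that is in view belongs to the job. Of the things like the rest_pad, leave any that is orange; of the rest the larger one is meant.

How it is judged:
On the way, in this order (a step that is already met when the one before it is completed fails the run):
1. the guard door has been slid fully open (within 15 mm of its stop) (value of joint guard_door above 0.1 m), for 0.1 s.
2. the cell lies on the rubber pad, let go and at rest, the door still open (x of cell in the frame of rest_pad between -0.045 and 0.045 m and y of cell in the frame of rest_pad between -0.045 and 0.045 m and z of cell in the frame of rest_pad between -0.002 and 0.008 m and linear speed of cell below 0.02 m/s and contact force between cell and the fingers below 0.05 N and value of joint guard_door above 0.1 m), for 0.2 s.
3. the cell lies in the cradle between the end posts, let go and at rest, the door still open (x of cell in the frame of cradle between -0.006 and 0.006 m and y of cell in the frame of cradle between -0.006 and 0.006 m and z of cell in the frame of cradle between -0.004 and 0.004 m and angle between the x axis of cell and the y axis of cradle, either way round below 0.2 rad and linear speed of cell below 0.02 m/s and contact force between cell and the fingers below 0.05 N and value of joint guard_door above 0.1 m), for 0.2 s.
At the end, for the whole second after the job is handed in: The cell lies in the cradle (its centre within 6 mm of the cradle's centre both ways and within 4 mm in height, along the cradle within 0.2 rad, either way round), released and at rest, and the guard door is shut to within 5 mm of its stop (x of cell in the frame of cradle between -0.006 and 0.006 m and y of cell in the frame of cradle between -0.006 and 0.006 m and z of cell in the frame of cradle between -0.004 and 0.004 m and angle between the x axis of cell and the y axis of cradle, either way round below 0.2 rad and linear speed of cell below 0.02 m/s and contact force between cell and the fingers below 0.05 N and value of joint guard_door below 0.005 m); the robot touches nothing.
It fails at once if the small round tin of rosin is moved more than 30 mm (distance of rosin_tin from where it was at the start of the episode above 0.03 m).
It fails at once if the screwdriver is moved more than 30 mm (distance of screwdriver from where it was at the start of the episode above 0.03 m).
It fails at once if the loupe is moved more than 30 mm (distance of loupe from where it was at the start of the episode above 0.03 m).
It also fails if it takes over 72 s, if anything falls off the work surface, if the arm or the gripper's body presses on something with over 40 N, if the wrist force passes 120 N, or if a joint passes its speed limit or range.

## Robot

A 6-joint arm with a two-finger parallel gripper is mounted at the origin on a cart in front of the work surface, level with it; the furniture and walls round the work are solid. World frame = base frame: x ahead of the robot, y to its left, z up, the work surface at z = 0. Lengths are in m, angles in rad, forces in N, time in s.
With the tool pointing down it reaches from about 0.35 to 0.95 m from the base axis. Payload 17.4 kg.
Tool frame: the origin (TCP) lies midway between the tips of the shut fingers; the grasp point (between the pads) lies manip.pinch_z behind it (manip.pinch_z is the distance from the TCP to the grasp point, in m); z points along the fingers, y is the line along which they close (so a half turn about z gives the same grasp; the last joint's range is limited). The gripper opens to 93 mm and grips with 3 to 60 N. Pads are 15 mm wide; open, the fingers measure 128 mm over their backs; the gripper's body (75 mm by 188 mm) begins 65 mm behind the grasp point.
Start: joints at [-1.218, 0.116, 1.442, -0, 1.584, -0.038], TCP at [0.257, -0.624, 0.219] pointing down, gripper open.
Joint ranges: [-2.83, 2.83], [-0.83, 2.19], [0.07, 2.5], [-1.14, 4.28], [0.01, 3], [-2.97, 2.97]. Speed limits (rad/s): [1.89, 1.89, 2.22, 3.14, 3.14, 3.14].

## Interface

Orientations are given as a unit quaternion [x, y, z, w].
In Python, from bench import manip gives the robot as it stands. The module is installed in compiled form; this text tells all that it offers.
- The arm moves only by the shell command python3 -m pendant 'ROWS'. ROWS is JSON, a list of rows, each a list of 7 numbers: the closure, from -1 (fully open) to 1 (shut), then the shift along the tool's x, y, z in mm, then the turn, a rotation vector about the tool's x, y, z in degrees. A call has 1 to 12 rows; each row is the pose to reach, as a shift and turn from the pose commanded when the call began, along the tool's axes at that moment; what a row does not reach only later rows make up. A row lasts 1/12 s, in which the tool goes at most 41.7 mm and 7.16 degrees, less where a joint would pass 70% of its speed; a pose out of reach is approached as far as the arm can. A call with a gripper value outside its range is refused whole. The fingers move at their own pace and stop on an object; the grip force is fixed at half the most. Time passes only in rows, so rows that repeat a pose let the fingers close. It gives the time, the measured TCP pose, the force, the opening and the grip force at its end, in the units of the state.
- manip.state(): the state, without advancing time (a new reading comes with each control period).
- manip.camera(name): name is "side" or "top" or "wrist"; returns (picture, depth): 384x512x3 uint8, blue, green, red; 384x512 float32, m along the optical axis (not along the pixel's ray), 0 where there is no reading.
- manip.camera_info(name): a dict with "fx", "fy", "cx", "cy" (pixels), "R" (3x3) and "t" (3): a world point X has camera coordinates R X + t; the wrist camera has in their place "mount" (4x4, takes a point from camera to tool coordinates, whose origin is the TCP and whose axes are the flange's). Camera axes: x right, y down, z forward; pixel columns grow to the right and rows downward; lengths in m; the calibration is good to about 2 mm. A picture is of the moment at which its call begins: read the wrist's pose just before it. camera_info takes no time and is no camera call.
- manip.close_job(): hands the job in; it is judged then, once.
Trained networks look in the newest picture that a camera, given by its name, has taken for a name from the list of things; names that differ only in an ending like _2 or _b are one class to them, and where a whole thing is asked for, a point or a joint stands for the part that bears it (a point fixed in the world has none). Each returns a list of dicts, best first, with "p" (0 to 1); they miss things now and then, are a little off and sometimes report something else, mostly with a low value. They report only what shows in the picture. A call takes as long as a camera call. They do not tell look-alikes from the thing itself.
- manip.find_in(camera, target): "xy" ([column, row] in pixels, amid what is visible of it).
- manip.masks_of(camera, target): "mask" (384x512 bool, what is visible of it) and "xy" ([column, row] in pixels, amid what is visible of it).
The state is a dict: "time_s": time; "joint_pos": joint angles; "dq": joint speeds; "joint_torque": joint torques, N m; "position": TCP position; "tool_rot": TCP orientation; "wrist_force": force on the tool from outside, world axes, zero at the start; "wrist_torque": the same for the moment, N m; "width": finger opening in m; "gripper_force": force on a finger pad.
Only numpy, scipy, OpenCV 4.12 (cv2) and the standard library are available. Lean on these libraries where they do the work, as an engineer would, in place of code of your own. Each camera call takes 0.05 s, during which the arm holds its last target. There are 200 camera calls.

## Working session

There is one attempt and no reset: what is moved stays moved. The work goes in short steps, Python scripts to look and compute and a shell command to move; the robot and the scene stay as the last step left them, time stands still between calls to the robot, and variables do not carry over. Pictures are saved under pics/ and viewed, at most 10 in all, crops included, and the job is handed in when it is done.

```bash
mkdir -p pics; cat > h.py <<'E'
import numpy as np, cv2
from bench import manip
from scipy.spatial.transform import Rotation as Rn
def cam(n):
    s=manip.state(); p,d=manip.camera(n); i=manip.camera_info(n)
    K=(i["fx"],i["fy"],i["cx"],i["cy"])
    if n=="wrist":
        M=np.array(i["mount"]); T=np.eye(4); T[:3,:3]=Rn.from_quat(s["tool_rot"]).as_matrix(); T[:3,3]=s["position"]; W=T@M
    else:
        R=np.array(i["R"]);W=np.eye(4);W[:3,:3]=R.T;W[:3,3]=-R.T@np.array(i["t"])
    return p,d,K,W
def pts(d,K,W,m=None):
    v,u=np.nonzero((d>0)&(m if m is not None else True)); z=d[v,u]
    P=np.c_[(u-K[2])/K[0]*z,(v-K[3])/K[1]*z,z]
    return P@W[:3,:3].T+W[:3,3]
def cloud(d,K,W):
    v,u=np.mgrid[:384,:512]
    P=np.stack([(u-K[2])/K[0]*d,(v-K[3])/K[1]*d,d],-1)
    return P@W[:3,:3].T+W[:3,3]
def onplane(u,v,z,K,W):
    r=W[:3,:3]@np.array([(u-K[2])/K[0],(v-K[3])/K[1],1]); c=W[:3,3]
    return c+r*(z-c[2])/r[2]
def tool():
    s=manip.state(); return np.array(s["position"]),Rn.from_quat(s["tool_rot"])
E
python3 - <<'E'
from h import *
print(manip.pinch_z, manip.state())
out=[]
for n in ("top","side"):
    p,d,K,W=cam(n); print(n,K,W.round(3).tolist())
    cl=cloud(d,K,W); q=p.copy()
    for t in ["test_box","door_grip","cell","rack","rest_pad","rosin_tin","screwdriver","loupe","cradle","guard_door"]:
        for r in manip.masks_of(n,t)[:3]:
            m=r["mask"]; P=cl[m&(d>0)]
            u,v=map(int,r["xy"]); 
            if len(P): print(n,t,round(r["p"],2),(u,v),m.sum(),np.median(P,0).round(3),np.percentile(P,98,axis=0).round(3),np.percentile(P,2,axis=0).round(3))
            if r["p"]>.3: cv2.circle(q,(u,v),2,(0,0,255),-1); cv2.putText(q,t[:6],(u+3,v),0,.35,(0,0,255),1)
    np.savez(n,p=p,d=d,W=W,K=K)
    out.append(cv2.resize(q,(768,576)))
    cv2.imwrite(f"pics/{n}.png",out[-1])
E
```

```text
0.0188 {'time_s': 0.0, 'joint_pos': array([-1.21781521e+00,  1.16471701e-01,  1.44225090e+00, -7.28495416e-06,
        1.58399000e+00, -3.78117687e-02]), 'dq': array([-0.00019018,  0.00011215, -0.00076212, -0.00043742, -0.00110527,
        0.00011157]), 'joint_torque': array([-2.89638519e-03, -7.21254659e+01, -6.22618675e+01,  7.78637035e-02,
        2.36172398e-02, -8.43226826e-05]), 'position': array([ 0.25703594, -0.6239312 ,  0.21792373]), 'tool_rot': array([ 9.80970630e-01,  1.94155373e-01, -9.14755222e-05, -5.52463367e-04]), 'wrist_force': array([-0.55123498, -0.44151633,  0.19901985]), 'wrist_torque': array([-0.03238146, -0.00610126,  0.00896925]), 'gripper_force': 0.0, 'width': 0.09274984470104441}
top (403.57594763400164, 403.57594763400164, 258.2282708593294, 193.1707203942157) [[0.052, -0.975, 0.214, 0.369], [-0.999, -0.051, 0.011, 0.029], [-0.0, -0.215, -0.977, 1.124], [0.0, 0.0, 0.0, 1.0]]
top test_box 0.56 (325, 203) 5814 [ 0.582 -0.145  0.055] [ 0.678 -0.023  0.068] [ 0.495 -0.269  0.006]
top door_grip 0.74 (310, 199) 2539 [ 0.587 -0.1    0.062] [ 0.665 -0.037  0.09 ] 
[... 1894 characters left out ...]
est_pad 0.57 (282, 208) 495 [0.55  0.145 0.003] [0.583 0.178 0.008] [ 0.517  0.109 -0.001]
side rosin_tin 0.68 (343, 247) 230 [0.529 0.346 0.018] [0.548 0.366 0.022] [0.506 0.326 0.003]
side screwdriver 0.71 (332, 204) 791 [0.429 0.228 0.004] [0.472 0.27  0.009] [ 0.385  0.184 -0.001]
side screwdriver 0.65 (273, 142) 103 [ 0.379 -0.036  0.016] [ 0.385 -0.005  0.021] [ 0.37  -0.076  0.006]
side loupe 0.24 (211, 160) 1602 [ 0.598 -0.096  0.064] [ 0.667 -0.032  0.092] [ 0.523 -0.163  0.058]
side cradle 0.75 (206, 157) 4144 [ 0.604 -0.113  0.057] [ 0.688 -0.009  0.079] [ 0.51  -0.271  0.003]
side guard_door 0.55 (212, 159) 1611 [ 0.597 -0.096  0.064] [ 0.666 -0.032  0.091] [ 0.521 -0.162  0.058]
```

View pics/top.png

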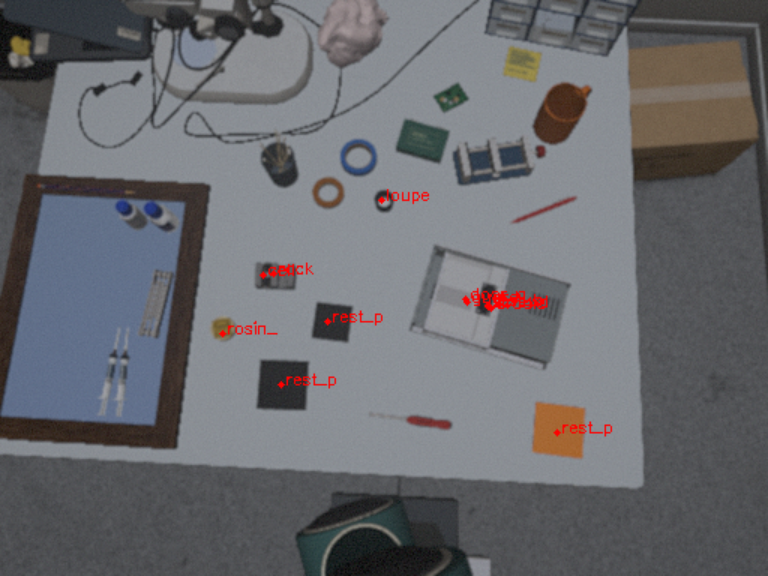

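```bash
python3 - <<'E'
from h import *
for n in ("top","side"):
    z=np.load(n+".npz"); cl=cloud(z["d"],z["K"],z["W"])
    X,Y,Z=cl[...,0],cl[...,1],cl[...,2]; ok=z["d"]>0
    b=ok&(Z>.045)&(X>.45)&(X<.75)&(Y>-.32)&(Y<.05)
    print(n,"box",cv2.minAreaRect(cl[b][:,:2].astype(np.float32)*1000))
    f=b&(Z>.078); P=cl[f]
    rear=b&(Z>.062)&(Z<.072)
    print(" fin",len(P),P.mean(0).round(4),cv2.minAreaRect(P[:,:2].astype(np.float32)*1000))
    for nm,c,r,zz in (("rack",(.628,.25),.06,.022),("padA",(.374,-.278),.075,None),("padB",(.428,.227),.075,None)):
        m=ok&(abs(X-c[0])<r)&(abs(Y-c[1])<r)
        if zz: m&=Z>zz
        else:
            m&=(abs(Z)<.015); col=z["p"].astype(int)
            u=np.argwhere(m&(np.hypot(X-c[0],Y-c[1])<.03)); print(nm,"bgr",np.median(col[tuple(u.T)],0)); continue
        print(" ",nm,cv2.minAreaRect(cl[m][:,:2].astype(np.float32)*1000), np.percentile(Z[m],[50,95]).round(4))
E
```

```text
top box ((587.075439453125, -145.6024169921875), (256.1669006347656, 159.400146484375), 76.18269348144531)
 fin 84 [ 0.5921 -0.1342  0.0898] ((592.5824584960938, -134.75885009765625), (12.222768783569336, 43.51856994628906), 75.36300659179688)
  rack ((627.5518188476562, 253.78370666503906), (49.114356994628906, 72.16455078125), 3.484698534011841) [0.0282 0.0325]
padA bgr [ 51. 103. 166.]
padB bgr [46. 45. 44.]
side box ((588.170166015625, -143.00502014160156), (260.25018310546875, 159.60128784179688), 76.28277587890625)
 fin 91 [ 0.5961 -0.131   0.0884] ((595.0035400390625, -131.78164672851562), (14.4996337890625, 43.0440673828125), 76.0090103149414)
  rack ((628.2153930664062, 255.8726348876953), (51.71598434448242, 72.32715606689453), 2.7090227603912354) [0.0296 0.034 ]
padA bgr [ 36. 108. 205.]
padB bgr [24. 23. 24.]
```

The picture shows the rack at (275,275), with the cell in its left channel at (263,275). The rest_pad candidates are large dark (283,385), small dark (331,322) and orange (558,430). I take the large dark one, about 90 mm wide at (0.427, 0.227). The box's fin is at (487,297), and the box yaw is about -0.24 rad. The screwdriver is at (415,420), the tin at (222,329) and the loupe at (384,200).

```bash
cat >> h.py <<'E'
def go(x,y,z,xdir):
    "shift (tool mm) and turn about tool z (deg) to TCP target with tool x axis at xdir deg, tool down"
    p,R=tool(); d=R.inv().apply(np.array([x,y,z])-p)*1000
    a=np.radians(xdir); Rt=Rn.from_matrix(np.array([[np.cos(a),np.sin(a),0],[np.sin(a),-np.cos(a),0],[0,0,-1]]).T)
    print("at",p.round(4),"shift",d.round(1),"turn",np.degrees((R.inv()*Rt).as_rotvec()).round(1))
E
python3 - <<'E'
from h import *
go(.5935,-.1332,.17,-13.8)
z=np.load("top.npz");p=z["p"]
cv2.imwrite("pics/crop1.png",cv2.resize(np.hstack([p[160:290,130:260],p[140:270,265:395]]),(800,400)))
E
```

```text
at [ 0.2571 -0.6241  0.2186] shift [ 498.  -325.8   48.7] turn [-0.  -0.  36.2]
```

View pics/crop1.png

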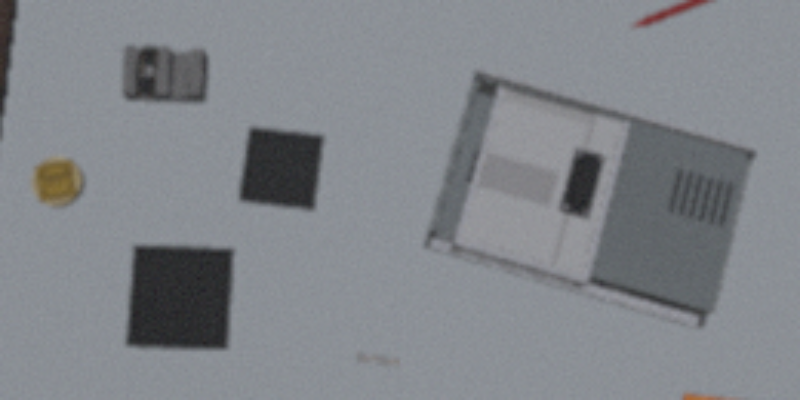

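The crop confirms the choice: the larger dark pad is at (180,297), the decoy at (282,168), the cell in the rack's left channel at (148,70), and the door fin at (583,180).

```bash
python3 -m pendant '[[-1,498,-326,48,0,0,36],[-1,498,-326,48,0,0,36],[-1,498,-326,48,0,0,36],[-1,498,-326,48,0,0,36],[-1,498,-326,48,0,0,36],[-1,498,-326,48,0,0,36],[-1,498,-326,48,0,0,36],[-1,498,-326,48,0,0,36],[-1,498,-326,48,0,0,36],[-1,498,-326,48,0,0,36],[-1,498,-326,48,0,0,36],[-1,498,-326,48,0,0,36]]'
python3 -c "
from h import *
go(.5935,-.1332,.17,-13.8)"
```

```text
time_s: 2.1
position: [0.538, -0.2132, 0.1789]
tool_rot: [0.993, -0.119, 0.0, 0.0]
wrist_force: [-0.0, -0.6, -0.2]
width: 0.093
gripper_force: 0.0
at [ 0.538  -0.2132  0.1789] shift [ 35.1 -90.8   8.9] turn [ 0.  -0.   0.2]
```

```bash
python3 -m pendant '[[-1,14,-36,4,0,0,0],[-1,28,-72,8,0,0,0],[-1,35,-91,9,0,0,0],[-1,35,-91,9,0,0,0],[-1,35,-91,9,0,0,0],[-1,35,-91,9,0,0,0]]'
cat > look.py <<'E'
from h import *
import sys
def fin():
    p,d,K,W=cam("wrist"); cl=cloud(d,K,W); Z=cl[...,2]
    m=(d>0)&(Z>.08)&(Z<.1); P=cl[m]; 
    print("fin",len(P),np.median(P,0).round(4),cv2.minAreaRect(P[:,:2].astype(np.float32)*1000) if len(P) else 0)
    return p,d,cl
E
python3 - <<'E'
from look import *
p,d,cl=fin(); cv2.imwrite("pics/w1.png",p)
print(W if 0 else manip.camera_info("wrist")["mount"])
go(.5935,-.1332,.071,-13.8)
E
```

```text
time_s: 2.6
position: [0.5924, -0.1352, 0.1697]
tool_rot: [0.993, -0.118, -0.0, 0.0]
wrist_force: [-0.9, -0.0, -1.1]
width: 0.0929
gripper_force: 0.0
fin 769 [ 0.5973 -0.1342  0.0913] ((595.8612670898438, -133.9584197998047), (11.94985580444336, 43.40098190307617), 76.02873229980469)
[[-2.85305423e-06 -9.68669142e-01 -2.48354771e-01  6.93476293e-02]
 [ 9.99999888e-01 -1.20477404e-04  4.58415554e-04 -2.10212569e-04]
 [-4.73974140e-04 -2.48354742e-01  9.68669034e-01 -1.65746705e-01]
 [ 0.00000000e+00  0.00000000e+00  0.00000000e+00  1.00000000e+00]]
at [ 0.5923 -0.1356  0.1698] shift [ 0.6 -2.6 98.8] turn [ 0.  -0.   0.2]
```

View pics/w1.png

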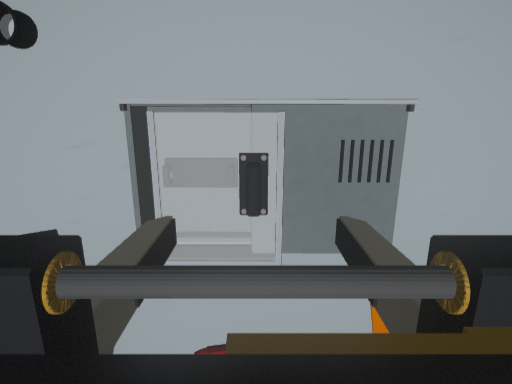

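The wrist view shows the fin at (253,184), aligned with the fingers. I'll descend and grip it.

```bash
python3 -m pendant '[[-1,3,-2,35,0,0,0],[-1,3,-2,70,0,0,0],[-1,3,-2,92,0,0,0],[-1,3,-2,99,0,0,0],[-1,3,-2,99,0,0,0],[1,3,-2,99,0,0,0],[1,3,-2,99,0,0,0],[1,3,-2,99,0,0,0],[1,3,-2,99,0,0,0],[1,3,-2,99,0,0,0],[1,3,-2,99,0,0,0],[1,3,-2,99,0,0,0]]'
```

```text
time_s: 3.65
position: [0.5961, -0.1337, 0.0709]
tool_rot: [0.993, -0.118, 0.0, 0.0]
wrist_force: [0.0, 0.2, -0.4]
width: 0.0507
gripper_force: 0.0
```

```bash
python3 -m pendant '[[1,0,0,0,0,0,0],[1,0,0,0,0,0,0],[1,0,0,0,0,0,0],[1,0,0,0,0,0,0],[1,0,0,0,0,0,0],[1,0,0,0,0,0,0],[1,0,0,0,0,0,0],[1,0,0,0,0,0,0],[1,0,0,0,0,0,0]]'
```

```text
time_s: 4.4
position: [0.596, -0.1337, 0.0706]
tool_rot: [0.993, -0.118, -0.0, -0.0]
wrist_force: [-0.1, 0.9, -0.6]
width: 0.0118
gripper_force: 30.0
```

```bash
python3 -m pendant '[[1,0,10,0,0,0,0],[1,0,25,0,0,0,0],[1,0,40,0,0,0,0],[1,0,55,0,0,0,0],[1,0,70,0,0,0,0],[1,0,80,0,0,0,0],[1,0,85,0,0,0,0],[1,0,85,0,0,0,0]]'
```

```text
time_s: 5.07
position: [0.5754, -0.2178, 0.0707]
tool_rot: [0.993, -0.119, -0.0, 0.0]
wrist_force: [-3.6, -0.3, 1.2]
width: 0.0118
gripper_force: 30.0
```

```bash
python3 -m pendant '[[1,0,4,0,0,0,0],[1,0,8,0,0,0,0],[1,0,12,0,0,0,0],[1,0,12,0,0,0,0]]'
```

```text
time_s: 5.4
position: [0.5742, -0.2232, 0.0706]
tool_rot: [0.993, -0.118, 0.0, -0.005]
wrist_force: [4.5, 39.5, 5.6]
width: 0.0114
gripper_force: 30.0
```

```bash
python3 -m pendant '[[1,0,-6,0,0,0,0],[-1,0,-6,0,0,0,0],[-1,0,-6,0,0,0,0],[-1,0,-6,0,0,0,0],[-1,0,-6,0,0,0,0],[-1,0,-6,-20,0,0,0],[-1,0,-6,-50,0,0,0],[-1,0,-6,-90,0,0,0],[-1,0,-6,-130,0,0,0],[-1,0,-6,-130,0,0,0]]'
python3 - <<'E'
from look import *
p,d,cl=fin(); 
go(.60,.255,.20,-90+3);go(.60,.255,.20,90+3)
print(manip.state()["joint_pos"])
E
```

```text
time_s: 6.23
position: [0.5765, -0.2232, 0.2095]
tool_rot: [0.993, -0.119, 0.005, 0.002]
wrist_force: [0.6, -0.2, 1.6]
width: 0.0668
gripper_force: 0.0
fin 537 [ 0.576  -0.2203  0.0913] ((574.4111938476562, -220.0170135498047), (10.756721496582031, 43.85831069946289), 76.06058502197266)
at [ 0.576  -0.223   0.2056] shift [ -89.3 -470.2    4.3] turn [-0.2 -0.4 73.4]
at [ 0.576  -0.223   0.2056] shift [ -89.3 -470.2    4.3] turn [   0.4   -0.2 -106.6]
[-4.10674107e-01 -9.39159087e-03  1.59299086e+00 -7.46565787e-05
  1.55070417e+00  1.39793363e+00]
```

```bash
python3 -m pendant '[[-1,-5,-40,0,0,0,-7],[-1,-10,-80,0,0,0,-14],[-1,-15,-120,0,0,0,-21],[-1,-20,-160,0,0,0,-28],[-1,-25,-200,0,0,0,-35],[-1,-30,-240,0,0,0,-42],[-1,-35,-280,0,0,0,-49],[-1,-40,-320,0,0,0,-56],[-1,-45,-360,0,0,0,-63],[-1,-50,-400,0,0,0,-70],[-1,-60,-440,0,0,0,-77],[-1,-65,-465,0,0,0,-84]]'
python3 - <<'E'
from look import *
go(.628,.268,.17,93)
E
```

```text
time_s: 7.28
position: [0.6202, 0.2484, 0.1991]
tool_rot: [0.815, 0.579, -0.001, -0.0]
wrist_force: [1.0, -1.1, -0.2]
width: 0.0931
gripper_force: 0.0
at [0.6202 0.2484 0.1991] shift [21.1  0.9 29.1] turn [ -0.1   0.  -22.2]
```

```bash
python3 -m pendant '[[-1,7,0,10,0,0,-7],[-1,14,0,20,0,0,-14],[-1,21,1,29,0,0,-21],[-1,21,1,29,0,0,-22],[-1,21,1,29,0,0,-22],[-1,21,1,29,0,0,-22]]'
cat > rk.py <<'E'
from h import *
p,d,K,W=cam("wrist"); cl=cloud(d,K,W); X,Y,Z=cl[...,0],cl[...,1],cl[...,2]
m=(d>0)&(Z>.022)&(Z<.05)&(abs(X-.628)<.05)&(abs(Y-.255)<.06)
print("rack",cv2.minAreaRect(cl[m][:,:2].astype(np.float32)*1000),np.percentile(Z[m],[50,95]).round(4))
for r in manip.masks_of("wrist","cell")[:3]:
    mm=r["mask"]&(d>0); P=cl[mm&(Z>.02)]
    if len(P): print("cell",round(r["p"],2),np.array(r["xy"]).round(),mm.sum(),np.median(P,0).round(4),cv2.minAreaRect(P[:,:2].astype(np.float32)*1000))
cv2.imwrite("pics/w2.png",p)
go(.628,.268,.03,93)
E
python3 rk.py
```

```text
time_s: 7.78
position: [0.6289, 0.2641, 0.1717]
tool_rot: [0.694, 0.72, -0.0, 0.0]
wrist_force: [0.5, 0.9, 0.2]
width: 0.0929
gripper_force: 0.0
rack ((629.985107421875, 255.27743530273438), (49.13008499145508, 72.26891326904297), 1.6252918243408203) [0.0295 0.0311]
cell 0.65 [255. 170.] 682 [0.6279 0.2719 0.0271] ((629.5576782226562, 272.2051086425781), (48.96637725830078, 16.090600967407227), 2.065910816192627)
at [0.629  0.2641 0.1723] shift [  3.9  -1.  142.3] turn [ 0.  -0.  -0.8]
```

View pics/w2.png

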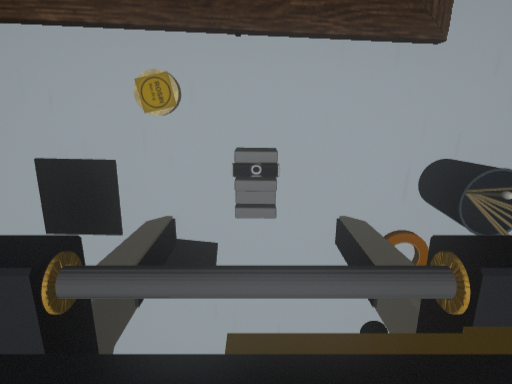

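The wrist view shows the rack at (256,183) with the cell at (255,170). Its height of 27–30 mm fits the text, and the jaws are aligned. I'll descend, with the tips about 2 mm above the cell's underside so it can be laid on the pad.

```bash
python3 -m pendant '[[-1,7,0,35,0,0,0],[-1,7,0,70,0,0,0],[-1,7,0,105,0,0,0],[-1,7,0,135,0,0,0],[-1,7,0,150,0,0,0],[-1,7,0,156,0,0,0],[-1,7,0,156,0,0,0],[1,7,0,156,0,0,0],[1,7,0,156,0,0,0],[1,7,0,156,0,0,0],[1,7,0,156,0,0,0],[1,7,0,156,0,0,0]]'
python3 -m pendant '[[1,0,0,0,0,0,0],[1,0,0,0,0,0,0],[1,0,0,0,0,0,0],[1,0,0,0,0,0,0],[1,0,0,0,0,0,0],[1,0,0,0,0,0,0]]'
```

```text
time_s: 8.88
position: [0.6288, 0.2717, 0.0165]
tool_rot: [0.692, 0.722, 0.0, 0.0]
wrist_force: [-0.3, 0.6, -0.8]
width: 0.0643
gripper_force: 0.0
time_s: 9.38
position: [0.6286, 0.2716, 0.0158]
tool_rot: [0.692, 0.722, 0.0, 0.0]
wrist_force: [-1.9, -0.6, 2.8]
width: 0.0498
gripper_force: 30.0
```

```bash
python3 -m pendant '[[1,0,0,-20,0,0,0],[1,0,0,-50,0,0,0],[1,0,0,-80,0,0,0],[1,-7,-40,-80,0,0,0],[1,-14,-80,-80,0,0,0],[1,-21,-120,-80,0,0,0],[1,-28,-160,-80,0,0,0],[1,-37,-190,-80,0,0,0],[1,-37,-203,-80,0,0,0],[1,-37,-203,-80,0,0,0],[1,-37,-203,-80,0,0,0]]'
python3 - <<'E'
from h import *
for n in ("top","wrist"):
    p,d,K,W=cam(n); cl=cloud(d,K,W)
    for r in manip.masks_of(n,"rest_pad"):
        P=cl[r["mask"]&(d>0)]; 
        if r["p"]>.3: print(n,r["p"],np.median(P,0).round(4),r["mask"].sum())
    for r in manip.masks_of(n,"cell")[:2]:
        P=cl[r["mask"]&(d>0)]; print(n,"cell",r["p"],np.median(P,0).round(4))
go(.427,.227,.0055,92)
E
```

```text
time_s: 10.3
position: [0.4274, 0.2263, 0.0961]
tool_rot: [0.692, 0.722, 0.001, 0.0]
wrist_force: [0.5, 0.4, -0.8]
width: 0.0499
gripper_force: 30.0
top 0.84 [ 0.3726 -0.2789  0.0022] 1141
top 0.7 [0.4442 0.1874 0.0021] 184
top 0.62 [0.5466 0.1431 0.0014] 562
wrist 0.88 [0.4291 0.2359 0.0028] 8817
wrist cell 0.93 [0.4283 0.2278 0.1067]
at [0.4278 0.2262 0.0954] shift [ 0.9 -0.7 89.9] turn [-0.   0.   0.4]
```

```bash
python3 -m pendant '[[1,0,0,35,0,0,0],[1,0,0,65,0,0,0],[1,0,0,82,0,0,0],[1,0,0,87,0,0,0],[1,0,0,90,0,0,0],[1,0,0,90,0,0,0]]'
python3 -m pendant '[[-0.4,0,0,0,0,0,0],[-0.4,0,0,0,0,0,0],[-0.4,0,0,0,0,0,0],[-0.4,0,0,0,0,0,0],[-0.4,0,0,0,0,0,0],[-0.4,0,0,-30,0,0,0],[-0.4,0,0,-65,0,0,0],[-0.4,0,0,-100,0,0,0],[-0.4,0,0,-140,0,0,0],[-0.4,0,0,-140,0,0,0]]'
cat > padlook.py <<'E'
from h import *
p,d,K,W=cam("wrist"); cl=cloud(d,K,W); X,Y,Z=cl[...,0],cl[...,1],cl[...,2]
m=(d>0)&(Z>.010)&(Z<.03)&(abs(X-.427)<.05)&(abs(Y-.227)<.05)
m=m&(Z>np.percentile(Z[m],90)-.004)
P=cl[m]; r=cv2.minAreaRect(P[:,:2].astype(np.float32)*1000)
print("cell",len(P),P.mean(0).round(4),r,np.percentile(Z[m],[5,50,95]).round(4))
for q in manip.masks_of("wrist","cell")[:1]:
    P=cl[q["mask"]&(d>0)]; print(q["p"],np.median(P,0).round(4),cv2.minAreaRect(P[:,:2].astype(np.float32)*1000))
cv2.imwrite("pics/w3.png",p)
print(manip.state()["joint_pos"].round(2)); go(.427,.227,.0055,2)
E
python3 padlook.py
```

```text
time_s: 11.1
position: [0.4276, 0.2262, 0.006]
tool_rot: [0.692, 0.722, -0.0, -0.0]
wrist_force: [0.1, -0.8, 0.2]
width: 0.0496
gripper_force: 30.0
time_s: 11.93
position: [0.4294, 0.2272, 0.1537]
tool_rot: [0.692, 0.722, 0.004, 0.002]
wrist_force: [0.6, 0.9, 0.9]
width: 0.0652
gripper_force: 0.0
cell 578 [0.4282 0.2254 0.0161] ((428.15252685546875, 225.73452758789062), (49.12081527709961, 13.739180564880371), 2.2754464149475098) [0.014  0.0163 0.018 ]
0.88 [0.4283 0.2265 0.016 ] ((428.7115783691406, 225.68426513671875), (50.197967529296875, 13.826390266418457), 2.7610278129577637)
[ 0.43 -0.29  1.93  0.    1.49  0.39]
at [0.4279 0.2264 0.1473] shift [  0.4  -1.3 141.8] turn [ 0.1 -0.2 90.4]
```

View pics/w3.png

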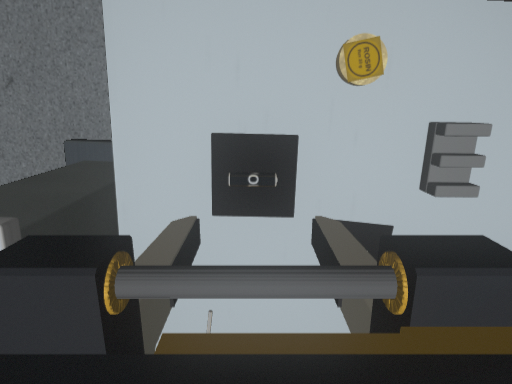

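The view shows the cell flat on the large dark pad at (253,180), with the tin and rack untouched. I'll turn 90° and take the cell across its sides.

```bash
python3 -m pendant '[[-0.4,0,0,5,0,0,7],[-0.4,0,0,10,0,0,14],[-0.4,0,0,15,0,0,21],[-0.4,0,0,20,0,0,28],[-0.4,0,0,30,0,0,35],[-0.4,0,0,40,0,0,42],[-0.4,0,0,50,0,0,49],[-0.4,0,0,60,0,0,56],[-0.4,0,0,70,0,0,63],[-0.4,0,0,80,0,0,70],[-0.4,0,0,80,0,0,77],[-0.4,0,0,80,0,0,84]]'
python3 -c "
from h import *
go(.4283,.2260,.0055,2.4)"
```

```text
time_s: 13.03
position: [0.4262, 0.2256, 0.0633]
tool_rot: [0.998, 0.07, -0.002, 0.001]
wrist_force: [-0.2, -0.8, 0.3]
width: 0.065
gripper_force: 0.0
at [0.4262 0.2256 0.0633] shift [ 2.3 -0.1 57.8] turn [0.1 0.2 5.6]
```

```bash
python3 -m pendant '[[-0.4,2,0,15,0,0,6],[-0.4,2,0,35,0,0,6],[-0.4,2,0,50,0,0,6],[-0.4,2,0,58,0,0,6],[-0.4,2,0,58,0,0,6],[1,2,0,58,0,0,6],[1,2,0,58,0,0,6],[1,2,0,58,0,0,6],[1,2,0,58,0,0,6],[1,2,0,58,0,0,6],[1,2,0,58,0,0,6],[1,2,0,58,0,0,6]]'
python3 -m pendant '[[1,0,0,0,0,0,0],[1,0,0,0,0,0,0],[1,0,0,0,0,0,0],[1,0,0,0,0,0,0],[1,0,0,0,0,0,0]]'
python3 -c "
from h import *
print(manip.state()['joint_pos'].round(2))
a=np.radians(76.15);c=np.array([.5877,-.1444])+.068*np.array([np.cos(a),np.sin(a)]);print(c)
go(*c,.13,76.1)"
```

```text
time_s: 14.03
position: [0.4293, 0.2265, 0.0079]
tool_rot: [1.0, 0.021, 0.0, -0.0]
wrist_force: [0.4, 0.6, 0.1]
width: 0.023
gripper_force: 0.0
time_s: 14.45
position: [0.4293, 0.2265, 0.0078]
tool_rot: [1.0, 0.021, 0.0, -0.0]
wrist_force: [-0.4, -0.8, 2.1]
width: 0.0139
gripper_force: 30.0
[ 0.43 -0.16  2.07 -0.    1.24  1.96]
[ 0.6039779  -0.07837705]
at [0.4293 0.2265 0.0078] shift [ 161.8  311.9 -122.2] turn [  0.   -0.  -73.7]
```

```bash
python3 -m pendant '[[1,0,0,-40,0,0,0],[1,0,0,-80,0,0,0],[1,10,20,-120,0,0,-6],[1,25,55,-120,0,0,-13],[1,42,90,-120,0,0,-20],[1,62,125,-120,0,0,-27],[1,80,160,-120,0,0,-34],[1,98,195,-120,0,0,-41],[1,116,230,-120,0,0,-48],[1,134,260,-120,0,0,-55],[1,150,290,-120,0,0,-62],[1,160,308,-120,0,0,-69]]'
python3 -c "
from h import *
go(.604,-.0784,.13,76.1)"
```

```text
time_s: 15.45
position: [0.6032, -0.0781, 0.1272]
tool_rot: [0.824, 0.567, -0.0, 0.0]
wrist_force: [-0.2, -0.4, 0.5]
width: 0.0138
gripper_force: 30.0
at [ 0.6032 -0.0781  0.1272] shift [-0.   0.9 -2.8] turn [-0.  0. -7.]
```

```bash
python3 -m pendant '[[1,0,1,-3,0,0,-7],[1,0,1,-3,0,0,-7],[1,0,1,-3,0,0,-7],[1,0,1,-3,0,0,-7]]'
cat > cr.py <<'E'
from h import *
c=np.array([.604,-.0784]); a=np.radians(-13.85); bx=np.array([np.cos(a),np.sin(a)]); by=np.array([-bx[1],bx[0]])
for n in ("wrist","top","side"):
    p,d,K,W=cam(n); cl=cloud(d,K,W); Z=cl[...,2]; e=cl[...,:2]-c; u=e@bx*1000; v=e@by*1000
    print(n)
    m=(d>0)&(abs(u)<25)&(abs(v)<50)&(Z>.028)&(Z<.039)
    for s in (1,-1):
        q=m&(v*s>20)
        if q.sum()>3: print("  post",s,q.sum(),"u",np.percentile(u[q],[3,50,97]).round(1),"v",np.percentile(v[q],[3,50,97]).round(1),"z",np.median(Z[q]).round(4))
    q=(d>0)&(Z>.048)&(Z<.06)&(abs(u)<85)&(v>-210)&(v<80)
    if q.sum(): print("  box",cv2.minAreaRect(np.c_[u[q],v[q]].astype(np.float32)))
    q=(d>0)&(Z>.05)&(Z<.058)&(abs(u)<50)&(v>40)&(v<75)
    if q.sum(): print("  left wall v",np.percentile(v[q],[3,97]).round(1), "expect 54..60")
    for r in manip.masks_of(n,"cell")[:1]:
        P=cl[r["mask"]&(d>0)]; f=(P[:,:2]-c); print("  cell",r["p"],np.median(P,0).round(4),cv2.minAreaRect(np.c_[f@bx,f@by].astype(np.float32)*1000))
    cv2.imwrite(f"pics/cr_{n}.png",p)
go(.604,-.0784,.019,76.15)
E
python3 cr.py
```

```text
time_s: 15.78
position: [0.6026, -0.0744, 0.1305]
tool_rot: [0.79, 0.613, -0.0, -0.0]
wrist_force: [-0.8, -0.7, -0.0]
width: 0.0141
gripper_force: 30.0
wrist
  post 1 198 u [-5.1  4.9 14.8] v [30.7 33.7 36.5] z 0.0334
  box ((4.159141540527344, 3.089946746826172), (147.37403869628906, 114.82652282714844), 0.08896021544933319)
  left wall v [54.7 60.4] expect 54..60
  cell 0.69 [ 0.6045 -0.0699  0.1388] ((-3.5450735092163086, -10.080944061279297), (88.62560272216797, 18.72138023376465), 81.57579803466797)
top
  post 1 9 u [-7.5 -0.4  5.6] v [30.6 32.3 34.5] z 0.0326
  box ((-1.75006103515625, -124.96968078613281), (143.3793182373047, 156.01568603515625), 89.98129272460938)
side
  post 1 20 u [-5.7  5.8 14.9] v [30.6 34.8 38. ] z 0.0339
  post -1 18 u [-5.1  3.8 13.9] v [-36.6 -31.1 -28.8] z 0.0334
  box ((0.45104217529296875, -66.27897644042969), (258.7972412109375, 158.65115356445312), 89.73886108398438)
  left wall v [53.8 62.1] expect 54..60
  cell 0.46 [ 0.6077 -0.0609  0.1392] ((-2.159224033355713, 13.590871810913086), (25.570058822631836, 11.956460952758789), 88.01444244384766)
at [ 0.6028 -0.0746  0.1308] shift [ -3.4   2.1 111.8] turn [ 0.  -0.  -0.3]
```

View pics/cr_wrist.png

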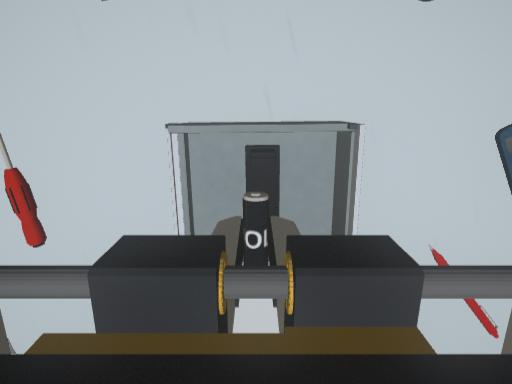

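The wrist view shows the far post at (263,150), about 5 mm right of the held cell's line (257), which agrees with the side camera. I'll correct by that, go lower and check once more.

```bash
python3 -m pendant '[[1,-1,3,20,0,0,0],[1,-2,6,40,0,0,0],[1,-2,6,65,0,0,0],[1,-2,6,70,0,0,0],[1,-2,6,70,0,0,0]]'
python3 cr.py; python3 -c "
import cv2;a=cv2.imread('pics/cr_wrist.png')[100:300,150:370];cv2.imwrite('pics/crb.png',cv2.resize(a,(660,600)))"
```

```text
time_s: 16.5
position: [0.6072, -0.0781, 0.0591]
tool_rot: [0.789, 0.615, -0.001, -0.001]
wrist_force: [0.1, 0.0, 0.5]
width: 0.0137
gripper_force: 30.0
wrist
  post 1 339 u [-5.3  4.9 15.1] v [31.3 34.1 36.6] z 0.0334
  post -1 17 u [-5.7 12.2 12.9] v [-35.  -33.5 -29. ] z 0.0334
  box ((4.000099182128906, 2.4429092407226562), (147.95944213867188, 116.32917022705078), 0.09326604008674622)
  left wall v [54.8 60.5] expect 54..60
  cell 0.55 [ 0.6091 -0.0735  0.0674] ((5.172154426574707, 3.5214786529541016), (42.918182373046875, 16.830101013183594), 89.03977966308594)
top
  post 1 7 u [-8.3 -5.8 12.2] v [29.2 33.8 34.5] z 0.0318
  box ((-1.5523529052734375, -125.18206024169922), (155.47927856445312, 143.78042602539062), 0.10705958306789398)
side
  post 1 17 u [-5.2  6.6 13.7] v [30.4 34.4 38.6] z 0.034
  box ((0.4813690185546875, -67.11341857910156), (260.9277038574219, 158.91712951660156), 89.91775512695312)
  left wall v [53.3 61.6] expect 54..60
at [ 0.6088 -0.0785  0.0621] shift [-1.1 -4.7 43.1] turn [ 0.1 -0.  -0.3]
```

View pics/crb.png

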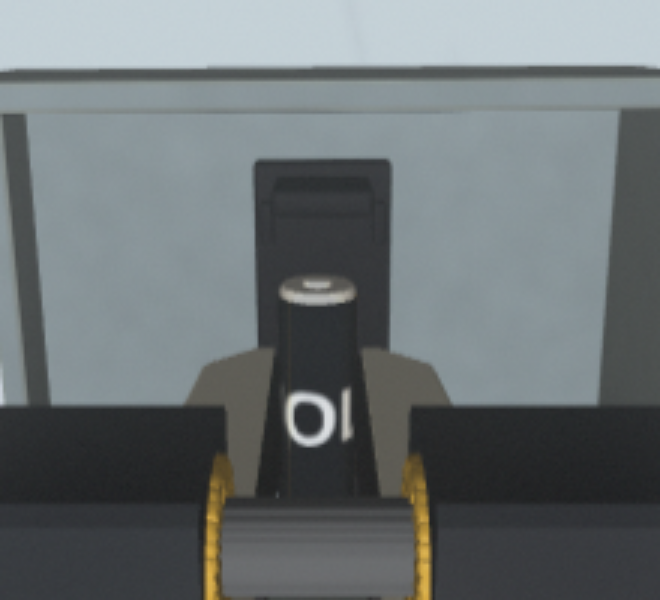

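The crop shows the cell (column 318) centred on the post and bed (column 322), with its far end clear of the post. I'll lower it.

```bash
python3 -m pendant '[[1,0,0,0,0,0,0],[1,0,0,12,0,0,0],[1,0,0,24,0,0,0],[1,0,0,34,0,0,0],[1,0,0,39,0,0,0],[1,0,0,41,0,0,0],[1,0,0,41,0,0,0],[1,0,0,41,0,0,0]]'
```

```text
time_s: 17.47
position: [0.608, -0.0784, 0.019]
tool_rot: [0.789, 0.615, -0.0, -0.0]
wrist_force: [0.3, 0.0, -0.4]
width: 0.0141
gripper_force: 30.0
```

```bash
python3 -m pendant '[[0.1,0,0,0,0,0,0],[0.1,0,0,0,0,0,0],[0.1,0,0,0,0,0,0],[0.1,0,0,0,0,0,0],[0.1,0,0,0,0,0,0],[0.1,0,0,-15,0,0,0],[0.1,0,0,-40,0,0,0],[0.1,0,0,-80,0,0,0],[0.1,0,0,-120,0,0,0],[0.1,0,0,-150,0,0,0],[0.1,0,0,-150,0,0,0],[0.1,0,0,-150,0,0,0]]'
python3 - <<'E'
from h import *
c=np.array([.604,-.0784]); a=np.radians(-13.85); bx=np.array([np.cos(a),np.sin(a)]); by=np.array([-bx[1],bx[0]])
for n in ("wrist","side"):
    p,d,K,W=cam(n); cl=cloud(d,K,W); Z=cl[...,2]; e=cl[...,:2]-c; u=e@bx*1000; v=e@by*1000
    m=(d>0)&(abs(u)<25)&(abs(v)<50)&(Z>.028)&(Z<.039)
    for s in (1,-1):
        q=m&(v*s>27)
        if q.sum()>3: print(n,"post",s,q.sum(),"u",np.percentile(u[q],[3,50,97]).round(1),"v",np.percentile(v[q],[3,50,97]).round(1))
    for r in manip.masks_of(n,"cell")[:1]:
        q=r["mask"]&(d>0)&(Z>.022); print(n,"cell",r["p"],q.sum(),np.median(Z[q]).round(4),cv2.minAreaRect(np.c_[u[q],v[q]].astype(np.float32)))
    if n=="wrist": cv2.imwrite("pics/plc.png",p)
print(manip.state()["joint_pos"].round(2)); go(.5744,-.2200,.17,-13.9)
E
```

```text
time_s: 18.47
position: [0.6089, -0.0785, 0.1717]
tool_rot: [0.789, 0.615, 0.001, 0.001]
wrist_force: [-0.6, 0.1, -0.9]
width: 0.0418
gripper_force: 0.0
wrist post 1 138 u [-5.   5.8 14.8] v [30.9 33.9 36.4]
wrist post -1 142 u [-5.   5.5 14.9] v [-35.2 -31.6 -29.4]
wrist cell 0.8 616 0.0271 ((5.165952205657959, -0.5667572021484375), (50.079708099365234, 13.738105773925781), 89.35729217529297)
side post 1 18 u [-4.5  3.8 13.4] v [30.  34.7 38.5]
side post -1 16 u [-5.9  1.2 10.9] v [-37.  -31.8 -28.4]
side cell 0.51 69 0.0283 ((3.8550453186035156, 2.7141685485839844), (57.46479034423828, 14.51987361907959), 87.96466064453125)
[-0.17  0.    1.64  0.    1.5   0.08]
at [ 0.6077 -0.0783  0.168 ] shift [-145.5    2.3   -2. ] turn [-0.1  0.1 89.8]
```

View pics/plc.png

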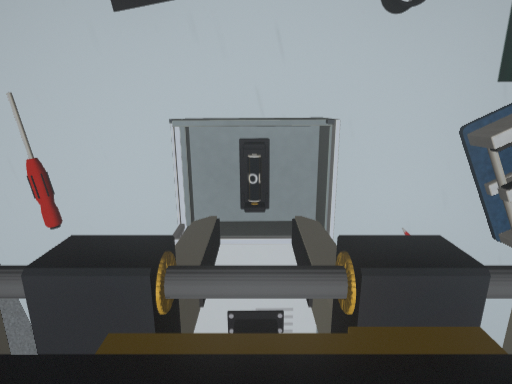

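The view shows the cell at (254,180), centred between the posts on the cradle bed, to within about 1.5 mm. Now the door: back to the fin.

```bash
python3 -m pendant '[[0.1,-20,0,0,0,0,7],[0.1,-40,0,0,0,0,14],[0.1,-60,0,0,0,0,21],[0.1,-80,0,0,0,0,28],[0.1,-100,1,0,0,0,35],[0.1,-120,1,0,0,0,42],[0.1,-140,2,0,0,0,49],[0.1,-145,2,0,0,0,56],[0.1,-145,2,0,0,0,63],[0.1,-145,2,0,0,0,70],[0.1,-145,2,0,0,0,77],[0.1,-145,2,0,0,0,84]]'
python3 -m pendant '[[0.1,0,0,0,0,0,6],[0.1,0,0,0,0,0,6],[0.1,0,0,0,0,0,6]]'
python3 - <<'E'
from look import *
fin(); go(.5744,-.2200,.071,-13.9)
E
```

```text
time_s: 19.67
position: [0.5743, -0.2195, 0.1682]
tool_rot: [0.997, -0.074, -0.001, -0.0]
wrist_force: [0.3, -0.6, 0.4]
width: 0.0419
gripper_force: 0.0
time_s: 19.92
position: [0.5745, -0.2194, 0.1687]
tool_rot: [0.993, -0.121, -0.001, -0.0]
wrist_force: [-0.2, 0.7, -0.8]
width: 0.0418
gripper_force: 0.0
fin 740 [ 0.5766 -0.2205  0.0913] ((574.60546875, -219.84796142578125), (11.671184539794922, 43.741153717041016), 76.20244598388672)
at [ 0.5745 -0.2194  0.1689] shift [ 0.1  0.7 97.9] turn [-0.   0.1 -0. ]
```

```bash
python3 -m pendant '[[0.1,0,1,35,0,0,0],[0.1,0,1,70,0,0,0],[0.1,0,1,92,0,0,0],[0.1,0,1,98,0,0,0],[0.1,0,1,98,0,0,0],[1,0,1,98,0,0,0],[1,0,1,98,0,0,0],[1,0,1,98,0,0,0],[1,0,1,98,0,0,0],[1,0,1,98,0,0,0],[1,0,1,98,0,0,0],[1,0,1,98,0,0,0]]'
python3 -m pendant '[[1,0,0,0,0,0,0],[1,0,-10,0,0,0,0],[1,0,-25,0,0,0,0],[1,0,-40,0,0,0,0],[1,0,-55,0,0,0,0],[1,0,-70,0,0,0,0],[1,0,-85,0,0,0,0],[1,0,-95,0,0,0,0],[1,0,-102,0,0,0,0],[1,0,-105,0,0,0,0],[1,0,-105,0,0,0,0]]'
```

```text
time_s: 20.97
position: [0.5748, -0.2205, 0.0725]
tool_rot: [0.992, -0.123, 0.001, 0.0]
wrist_force: [-0.5, 0.9, 6.4]
width: 0.0115
gripper_force: 30.0
time_s: 21.88
position: [0.6, -0.1178, 0.0725]
tool_rot: [0.992, -0.123, -0.0, -0.0]
wrist_force: [-7.2, 2.8, 10.3]
width: 0.0117
gripper_force: 30.0
```

```bash
python3 -m pendant '[[1,0,-4,0,0,0,0],[1,0,-8,0,0,0,0],[1,0,-10,0,0,0,0],[1,0,-10,0,0,0,0]]'
```

```text
time_s: 22.22
position: [0.6016, -0.1111, 0.0724]
tool_rot: [0.992, -0.123, -0.001, 0.002]
wrist_force: [-13.7, -17.3, 10.7]
width: 0.0118
gripper_force: 30.0
```

```bash
python3 -m pendant '[[1,0,-3,0,0,0,0],[1,0,-3,0,0,0,0]]'
```

```text
time_s: 22.38
position: [0.6018, -0.111, 0.0724]
tool_rot: [0.992, -0.124, -0.001, 0.005]
wrist_force: [-18.3, -38.8, 11.3]
width: 0.012
gripper_force: 30.0
```

At the stop. I'll release without pulling back much, rise and verify.

```bash
python3 -m pendant '[[1,0,3,0,0,0,0],[0,0,3,0,0,0,0],[0,0,3,0,0,0,0],[0,0,3,0,0,0,0],[0,0,3,0,0,0,0],[0,0,3,0,0,0,0],[0,0,3,-20,0,0,0],[0,0,3,-55,0,0,0],[0,0,3,-95,0,0,0],[0,0,3,-130,0,0,0],[0,0,3,-130,0,0,0],[0,0,3,-130,0,0,0]]'
python3 - <<'E'
from look import *
p,d,cl=fin(); cv2.imwrite("pics/end.png",p)
E
```

```text
time_s: 23.38
position: [0.6034, -0.1089, 0.204]
tool_rot: [0.992, -0.123, 0.002, 0.0]
wrist_force: [0.3, 0.3, -0.2]
width: 0.0465
gripper_force: 0.0
fin 571 [ 0.6034 -0.1113  0.0913] ((600.8911743164062, -110.69214630126953), (11.397527694702148, 44.51176834106445), 76.1025161743164)
```

View pics/end.png

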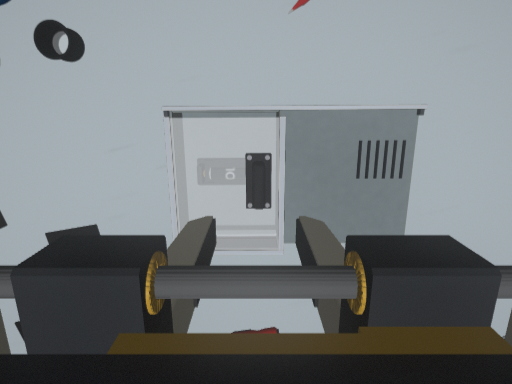

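The view shows the door panel covering the whole chamber (columns 170–284), with the cell visible through its window at (230,173). The fin is at its stop and the fingers are clear.

```bash
python3 -c "
from bench import manip
print(manip.close_job())"
```

```text
the job is handed in; nothing more can be done
None
```

I handed the job in at about 23 s: the cell is in the cradle (measured within 1.5 mm of centre) and the door is shut against its stop. I moved neither the tin, the screwdriver nor the loupe, and the hand-in call returned no verdict.

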